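# Snap a retaining clip onto a chair's pivot pin

### The arm

A 6-joint arm with a two-finger parallel gripper is mounted at the origin on the work surface. World frame = base frame: x ahead of the robot, y to its left, z up, the work surface at z = 0. Lengths are in m, angles in rad, forces in N, time in s.
With the tool pointing down it reaches from about 0.3 to 0.775 m from the base axis. Payload 14.6 kg.
Tool frame: the origin (TCP) lies midway between the tips of the shut fingers; the grasp point (between the pads) lies 19 mm behind it (ctrl.pinch_z is the distance from the TCP to the grasp point, in m); z points along the fingers, y is the line along which they close (so a half turn about z gives the same grasp; the last joint's range is limited). The gripper opens to 94 mm and grips with 3 to 60 N. Pads are 16 mm wide; open, the fingers measure 119 mm over their backs; the gripper's body (75 mm by 177 mm) begins 78 mm behind the grasp point.
Start: joints at [-1.376, 0.3, 1.521, -0, 1.321, -0.067], TCP at [0.142, -0.531, 0.205] pointing down, gripper open.
Joint ranges: [-3.03, 3.03], [-0.79, 2.21], [0.23, 2.52], [-1.04, 4.18], [0, 3.07], [-2.55, 2.55]. Speed limits (rad/s): [2.22, 2.22, 2.57, 3.14, 3.14, 3.14].

### API

Orientations are given as [roll, pitch, yaw] about the fixed x, y, z axes, in that order (R = Rz(yaw) Ry(pitch) Rx(roll)).
In Python, from station import ctrl gives the robot as it stands.
- The arm moves only by the tool jog_arm, never from a script. Its argument "motion" is a list of rows, each a list of 7 numbers: the shift along the tool's x, y, z in m, then the turn, a rotation vector about the tool's x, y, z in rad, then the opening, from -1 (shut) to 1 (fully open). In form: [[tx, ty, tz, rx, ry, rz, gripper], ...]. A call has 1 to 5 rows; each row shifts and turns the commanded pose from where the row before left it, along the tool's axes as they then stand; what a row does not reach is not made up. A row lasts 1/10 s, in which the tool goes at most 50 mm and 8.59 degrees, less where a joint would pass 70% of its speed; a pose out of reach is approached as far as the arm can. A call is refused whole if a number of a shift passes 0.05 or a number of a turn 0.15, either way. A call with a gripper value outside its range is refused whole. The fingers move at their own pace and stop on an object; "squeeze" is the grip in N (left out, the last holds). Time passes only in rows, so rows that do not move let the fingers close. It gives the time, the measured TCP pose, the force, the opening and the grip force at its end, in the units of the state.
- ctrl.get_obs(): the state, without advancing time (a new reading comes with each control period).
- ctrl.camera(name): name is "scene" or "top" or "wrist"; returns the picture (420x560x3 uint8, red, green, blue); there is no depth.
- ctrl.camera_model(name): a dict with "intrinsics" (3x3 intrinsics, pixels), "k1" (the pictures are not rectified: a ray, as slopes to the right and down, at radius r is drawn at 1 + k1 r^2 times it, then the intrinsics apply), "rvec" (rotation vector, rad) and "tvec" (3), from world to camera coordinates, as OpenCV has them. Camera axes: x right, y down, z forward; pixel columns grow to the right and rows downward; lengths in m; the calibration is good to about 2 mm. A picture is of the moment at which its call begins: read the wrist's pose just before it. camera_model takes no time and is no camera call; for the wrist camera it gives the pose at the moment of the call.
- ctrl.hand_in(): hands the job in; it is judged then, once.
The state is a dict: "time_s": time; "qpos": joint angles; "joint_vel": joint speeds; "tau": joint torques, N m; "ee_pos": TCP position; "eef_rot": TCP orientation; "force": force on the tool from outside, world axes, zero at the start; "moment": the same for the moment, N m; "grip_width": finger opening in m; "grip_force": force on a finger pad.
Only numpy, scipy, OpenCV 4.12 (cv2) and the standard library are available. Lean on these libraries where they do the work, as an engineer would, in place of code of your own. Each camera call takes 0.05 s, during which the arm holds its last target. There are 200 camera calls.

### The job

Take up the fork tool from its cork mat and with it push the loose split clip sideways into the groove of the recliner's upright pivot pin until it snaps in and is fully home round the pin. Push gently, by feel: touch the clip only with the fork, never lean on it with more than 18 newtons, and leave the other things where they lie. Then lay the fork back flat on the cork mat and let go.

Things in the scene. Friction and masses are not known exactly. Their poses are not given: they have to be found in the camera images.
- fork: Clip fork: dark wooden handle, steel fork head, 161 mm long, about 160 g, standing on its underside. Origin: on the underside below the middle of the grip; x along the tool to the head, z up. Grip: bar 18 mm wide (y), 12 to 34 mm above the underside, x -45 to 45 mm. Pommel x -62 to -45, 24 wide, 34 high. Neck x 45 to 65, 16 wide, 30 high.
- fork_face (a point): Middle of the fork head's flat push face, on the underside, 85 mm ahead of the fork's origin. The head is 54 mm wide, 7 mm high, flush with the underside; two tines run 14 mm past the face, 39 mm apart, so that the clip's back bar (36 mm wide) lies caged between them against the face.
- fork_mid (a point): Middle of the fork tool's length, on its underside, 18 mm from the fork's origin towards the head.
- mat: Cork mat 240 x 140 x 4 mm (x, y, z) on the table, fixed; origin at the centre of its underside. The fork stands on it at the start and must return to it. The mat may be at the left or the right.
- clip: Split steel clip, a U lying flat and loose on the steel plate, 5 mm thick, 22 g: back bar 36 mm wide (y), x -16 to -7.5 mm; two sprung prongs, 30 mm wide over all, to x 13 mm, ending in rounded inward noses 12 mm apart at x 5.6. x points out of the mouth. Origin: underside, the point that meets the pin's axis when home. It starts 30 to 80 mm before the pin, up to 6 mm and 0.22 rad off line.
- clip_back (a point): Middle of the clip's flat back, where the fork pushes, 16 mm behind the clip's origin. The noses meet the pin when the clip is 11 mm short of home; the prongs spread and the push rises to 7 to 12 N, falls again past the middle (5.5 mm short), and the clip jumps home, where its back bar stops hard against the pin.
- pin: Upright steel pivot pin. Origin on its axis, level with the plate's top (24 mm above the table); z up, x along the slot: the direction in which the clip is to be pushed, same as the seat board's x. Groove 15 mm in diameter, from the plate to 8 mm above it; over it a head 22 mm in diameter to 20 mm.
- pin_axis (a point): The pin's origin. The pin floats: with 1 to 2 N of drag it slides along +x (away from the clip) up to a hidden stop, whose place differs by 40 mm between mechanisms and cannot be measured; it starts 6 to 42 mm before that stop and resists the clip firmly only there.
- seat: Plywood chair seat board upside down on the table, fixed, 260 x 180 x 18 mm (x, y, z), x -140 to 120 mm; origin on its underside. On it a steel plate 226 x 100 x 6 mm (x -134 to 92), top 24 mm above the table, on which clip and fork slide; a dark steel bracket, top 48 mm above the table, at x 94 to 118. The pin stands at x -10 to 66, y = 0.
- washer: Bystander: loose steel washer 24 mm across on the seat board, beside the plate; origin at the centre of its underside.
- wingnut: Bystander: brass wing nut, 34 mm over the wings, 18 mm high, on the seat board beside the plate; origin at the centre of its underside.
- screwdriver: Bystander: screwdriver on the table beyond the board.
- hammer: Bystander: hammer on the table beyond the board.
- jar: Bystander: glass jar with steel cap, 70 mm across, 90 mm high.
- castor: Bystander: chair castor lying wheel up, 65 mm high.
- rail: Bystander: wooden chair rail, 240 x 35 x 25 mm, on the table at the right.
Things that resemble listed ones, but are neither listed nor needed, are in the scene too. Of the things like the fork, leave any that is blue or green; of the rest the smaller one is meant.

How it is judged:
By the outcome, as a careful person would: the job done as asked, in the order asked, and still so for the second after the job is handed in, with the robot touching nothing.
It also fails if it takes over 72 s, if anything falls off the work surface, if the arm or the gripper's body presses on something with over 40 N, if the wrist force passes 120 N, or if a joint passes its speed limit or range.

## Working session

There is one attempt and no reset: what is moved stays moved. The work goes in short steps, Python scripts to look and compute and a tool call to move; the robot and the scene stay as the last step left them, time stands still between calls to the robot, and variables do not carry over. Pictures are saved under pics/ and viewed, at most 10 in all, crops included, and the job is handed in when it is done.

Besides the shell and the picture viewer there is one more tool, called after "Emit:" as name(argument=value, ...) on one line, values as JSON. jog_arm: Moves the arm, as the interface text tells. Its arguments: {"type":"object","properties":{"motion":{"type":"array"},"squeeze":{"type":"number"}},"required":["motion"]}

```bash
mkdir -p pics; ls; cat > h.py <<'E'
import numpy as np, cv2
from station import ctrl
def grab(n,f):
    m=ctrl.camera_model(n); im=ctrl.camera(n); cv2.imwrite('pics/'+f,im[:,:,::-1]); np.save('pics/'+f+'.npy',im); return im,m
def ray(m,u,v):
    K=np.array(m['intrinsics']);x=(u-K[0,2])/K[0,0];y=(v-K[1,2])/K[1,1];k=m['k1']
    rd=np.hypot(x,y);r=rd
    for _ in range(30): r=rd/(1+k*r*r)
    s=r/rd if rd>0 else 1
    R=cv2.Rodrigues(np.array(m['rvec'],float))[0];t=np.array(m['tvec'],float).ravel()
    return -R.T@t, R.T@np.array([x*s,y*s,1])
def onz(m,u,v,z):
    o,d=ray(m,u,v); return o+d*(z-o[2])/d[2]
def proj(m,P):
    R=cv2.Rodrigues(np.array(m['rvec'],float))[0];c=R@np.array(P,float)+np.array(m['tvec'],float).ravel()
    x,y=c[:2]/c[2];s=1+m['k1']*(x*x+y*y);K=np.array(m['intrinsics']);return K[0,0]*x*s+K[0,2],K[1,1]*y*s+K[1,2]
E
python3 - <<'E'
from h import *
im,m=grab('top','top0.png');im2,m2=grab('scene','scene0.png')
cv2.imwrite('pics/top0b.png',cv2.resize(im,(800,600),interpolation=cv2.INTER_CUBIC)[:,:,::-1])
print(m,m2,ctrl.get_obs())
E
```

```text
pics
{'intrinsics': array([[431.3336301 ,   0.        , 286.27112981],
       [  0.        , 431.3336301 , 208.35173309],
       [  0.        ,   0.        ,   1.        ]]), 'k1': -0.0696656634992554, 'rvec': array([ 2.15556872, -2.19497085,  0.06395925]), 'tvec': array([0.01543459, 0.49143085, 1.26048282])} {'intrinsics': array([[416.02983101,   0.        , 276.66263102],
       [  0.        , 416.02983101, 200.84165366],
       [  0.        ,   0.        ,   1.        ]]), 'k1': -0.09747843267182914, 'rvec': array([ 1.23121562,  2.53889029, -0.71706192]), 'tvec': array([ 0.32772158, -0.30770695,  1.39152699])} {'time_s': 0.1, 'qpos': array([-1.37561335e+00,  3.00452790e-01,  1.52149134e+00,  5.17100725e-06,
        1.32072917e+00, -6.65561866e-02]), 'joint_vel': array([-0.00017648, -0.00164813, -0.00116311,  0.00069155,  0.00118332,
        0.00135054]), 'tau': array([-6.61714912e-04, -5.32646334e+01, -3.53284371e+01,  7.09119765e-02,
        2.34872400e-02, -5.99852046e-05]), 'ee_pos': array([ 0.14229496, -0.53103294,  0.20493434]), 'eef_rot': array([-3.14051474e+00, -7.68681489e-05,  2.61737835e-01]), 'force': array([0.14307232, 0.35224314, 0.72938565]), 'moment': array([ 0.03808317, -0.03323208,  0.00955527]), 'grip_force': 0.0, 'grip_width': 0.0939622420104036}
```

View pics/top0b.png

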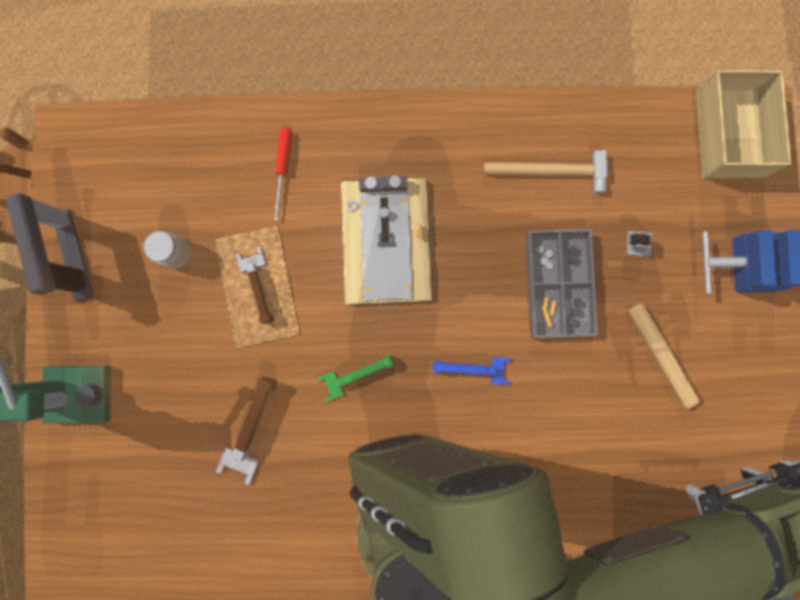

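View pics/scene0.png

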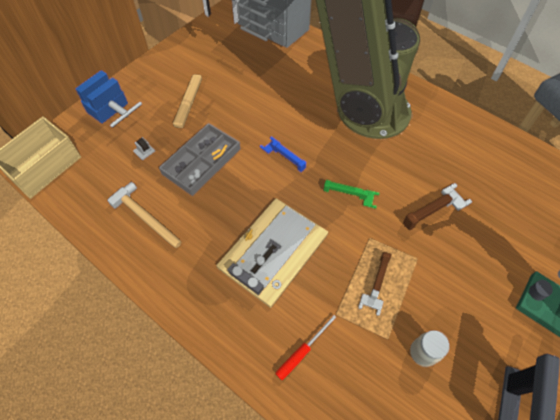

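Top picture (800x600 scale): candidate forks are brown on the cork mat (255,285), a larger brown one (248,430), green (355,375) and blue (475,370). The description picks the smaller brown one on the mat. The seat is at (387,240), with its bracket at the far end (384,183).

```bash
python3 - <<'E'
from h import *
m=ctrl.camera_model('top');s=1.42857
P=lambda u,v,z:onz(m,u/s,v/s,z).round(4)
for n,a in dict(matTL=(217,239,.004),matTR=(280,227,.004),matBR=(299,334,.004),matBL=(236,346,.004),forkpom=(266,321,.038),forkhead=(250,258,.011),big_p=(267,380,.03),big_h=(238,465,.01),seatTL=(342,182,.018),seatTR=(428,179,.018),seatBR=(432,300,.018),seatBL=(345,303,.018),pin=(384,213,.044)).items(): print(n,P(*a))
im=np.load('pics/top0.png.npy')
a=cv2.resize(im[110:220,230:310],None,fx=5.2,fy=5.2,interpolation=cv2.INTER_CUBIC)
b=cv2.resize(im[150:250,148:215],None,fx=5.2,fy=5.2,interpolation=cv2.INTER_CUBIC)
h=572;c=np.zeros((h,800,3),np.uint8);c[:a.shape[0],:a.shape[1]]=a;c[:b.shape[0],420:420+b.shape[1]]=b[:h]
cv2.imwrite('pics/crop1.png',c[:,:,::-1])
E
```

```text
matTL [0.6264 0.4157 0.004 ]
matTR [0.649  0.2793 0.004 ]
matBR [0.4205 0.2392 0.004 ]
matBL [0.3973 0.3734 0.004 ]
forkpom [0.4476 0.3007 0.038 ]
forkhead [0.5827 0.3418 0.011 ]
big_p [0.3266 0.301  0.03  ]
big_h [0.15   0.3682 0.01  ]
seatTL [0.7398 0.144  0.018 ]
seatTR [ 0.7421 -0.0381  0.018 ]
seatBR [ 0.4859 -0.0412  0.018 ]
seatBL [0.483  0.1398 0.018 ]
pin [0.6655 0.0545 0.044 ]
```

View pics/crop1.png

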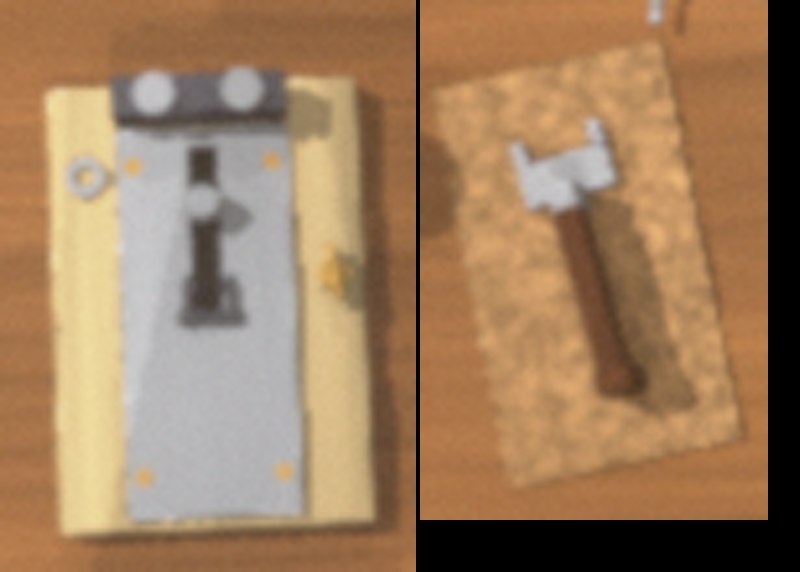

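The clip is seen at crop (212,310), with its mouth towards the pin at (203,200). The fork on the mat at crop (585,280) is dark brown wood with a steel head, so it is the right one. I'll move over the mat.

Emit:
jog_arm(motion=[[0.0265,-0.0354,0,0,0,0,1],[0.0265,-0.0354,0,0,0,0,1],[0.0265,-0.0354,0,0,0,0,1],[0.0265,-0.0354,0,0,0,0,1],[0.0265,-0.0354,0,0,0,0,1]])

```text
time_s: 0.6
ee_pos: [0.2247, -0.3242, 0.2052]
eef_rot: [-3.141, 0.0, 0.261]
force: [-0.3, -0.7, 0.6]
grip_width: 0.0943
grip_force: 0.0
```

Emit:
jog_arm(motion=[[0.0265,-0.0354,0,0,0,0,1],[0.0265,-0.0354,0,0,0,0,1],[0.0265,-0.0354,0,0,0,0,1],[0.0265,-0.0354,0,0,0,0,1],[0.0265,-0.0354,0,0,0,0,1]])

```text
time_s: 1.1
ee_pos: [0.3068, -0.119, 0.2055]
eef_rot: [3.141, -0.0, 0.261]
force: [-0.3, -0.3, 0.7]
grip_width: 0.094
grip_force: 0.0
```

Emit:
jog_arm(motion=[[0.0265,-0.0354,0,0,0,0,1],[0.0265,-0.0354,0,0,0,0,1],[0.0265,-0.0354,0,0,0,0,1],[0.0265,-0.0354,0,0,0,0,1],[0.0265,-0.0354,0,0,0,0,1]])

```text
time_s: 1.6
ee_pos: [0.3891, 0.0866, 0.2054]
eef_rot: [3.142, -0.0, 0.262]
force: [0.5, -0.8, 0.4]
grip_width: 0.0943
grip_force: 0.0
```

```bash
python3 - <<'E'
from h import *
im,m=grab('wrist','w1.png')
for u,v in [(280,210),(0,0),(560,0),(0,420),(560,420)]: print(onz(m,u,v,.024).round(3))
print(ray(m,280,210)[0], [proj(m,(x,.053,.024)) for x in (.48,.55,.6,.66)])
E
```

```text
[0.364 0.084 0.024]
[0.486 0.375 0.024]
[ 0.616 -0.107  0.024]
[0.021 0.344 0.024]
[ 0.197 -0.311  0.024]
[0.45858494 0.10539926 0.38477449] [(np.float64(344.8515111425829), np.float64(101.17319989725888)), (np.float64(368.08553613105954), np.float64(22.682456885471396)), (np.float64(385.6987110386822), np.float64(-37.08483202880396)), (np.float64(407.80136505384274), np.float64(-112.4568192527675))]
```

View pics/w1.png

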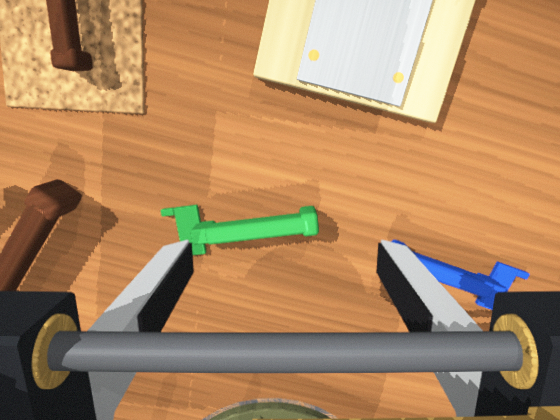

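Emit:
jog_arm(motion=[[0.0265,-0.0354,0,0,0,0,1],[0.0265,-0.0354,0,0,0,0,1],[0.0265,-0.0354,0,0,0,0,1],[0.0265,-0.0354,0,0,0,0,1],[0.0265,-0.0354,0,0,0,0,1]])

```text
time_s: 2.15
ee_pos: [0.4713, 0.2916, 0.2051]
eef_rot: [3.141, 0.0, 0.262]
force: [0.6, -1.0, 0.3]
grip_width: 0.0939
grip_force: 0.0
```

The wrist view shows the corner of the seat plate (300-430, 0-105), the mat at left and the blue and green forks in the middle. The camera sits ahead of the fingers. Next I measure the fork.

```bash
python3 - <<'E'
from h import *
im,m=grab('wrist','w2.png'); print([proj(m,p) for p in [(.4476,.3007,.038),(.52,.32,.038),(.5827,.3418,.011)]])
E
```

```text
[(np.float64(268.42835828538006), np.float64(209.1212874678679)), (np.float64(267.78461968195194), np.float64(128.86412108420802)), (np.float64(263.1936992522392), np.float64(55.17922073513114))]
```

View pics/w2.png

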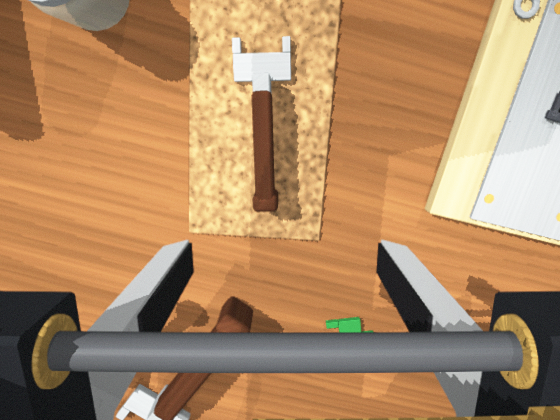

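The fork lies with its head at (262,65), its grip from (262,93) to (265,190) and its pommel at (265,203). The cork is clear all round it.

```bash
python3 - <<'E'
from h import *
m=ctrl.camera_model('wrist')
im=np.load('pics/w2.png.npy').astype(int)
R,G,B=im[...,0],im[...,1],im[...,2]
br=((R<130)&(R>G+15)&(R+G+B<240)).astype(np.uint8); br[:, :235]=0; br[:,295:]=0; br[220:]=0
for r in range(92,214,10):
    c=np.where(br[r])[0]; print(r,c.min() if len(c) else 0,c.max() if len(c) else 0, end=' | ')
st=((abs(R-B)<25)&(R>150)).astype(np.uint8); st[:, :220]=0; st[:,305:]=0; st[95:]=0
ct=max(cv2.findContours(st,0,1)[0],key=cv2.contourArea); box=cv2.boxPoints(cv2.minAreaRect(ct));print('\nhead',[onz(m,*p,.011).round(4) for p in box],box)
a=onz(m,261.5,97,.038);b=onz(m,264.5,180,.038);d=a-b;print('grip',a,b,np.arctan2(d[1],d[0]))
w=[onz(m,252,97,.038),onz(m,271,97,.038)];print(np.linalg.norm(w[0]-w[1]))
print(onz(m,265,210,.03))
E
```

```text
92 255 269 | 102 253 271 | 112 253 272 | 122 254 294 | 132 254 272 | 142 254 273 | 152 255 273 | 162 256 273 | 172 256 274 | 182 256 274 | 192 256 278 | 202 254 277 | 212 274 274 | 
head [array([0.5904, 0.3782, 0.011 ]), array([0.606 , 0.3274, 0.011 ]), array([0.5606, 0.313 , 0.011 ]), array([0.5444, 0.3653, 0.011 ])] [[231.55614   38.016438]
 [289.25476   35.879448]
 [291.24518   89.620544]
 [233.54657   91.75754 ]]
grip [0.54632797 0.33678894 0.038     ] [0.47498104 0.31566183 0.038     ] 0.2878915631757213
0.01677043929795837
[0.44492309 0.30785421 0.03      ]
```

Emit:
jog_arm(motion=[[0.02,-0.0117,0,0,0,0,1],[0.0201,-0.0116,0,0,0,-0.028,1],[0,0,0.04,0,0,0,0.2],[0,0,0.04,0,0,0,0.2],[0,0,0.04,0,0,0,0.2]])

```text
time_s: 2.7
ee_pos: [0.5035, 0.3224, 0.0837]
eef_rot: [3.142, 0.0, 0.29]
force: [0.2, 0.6, 0.2]
grip_width: 0.0733
grip_force: 0.0
```

Emit:
jog_arm(motion=[[0,0,0.03,0,0,0,0.2],[0,0,0.025,0,0,0,0.2],[0,0,0.012,0,0,0,0.2],[0,0,0.008,0,0,0,0.2],[0,0,0,0,0,0,0.2]])

```text
time_s: 3.2
ee_pos: [0.5037, 0.3226, 0.0102]
eef_rot: [3.142, 0.001, 0.29]
force: [-0.3, 0.5, 0.4]
grip_width: 0.0565
grip_force: 0.0
```

Emit:
jog_arm(motion=[[0,-0.0015,0,0,0,0,-0.3],[0,0,0,0,0,0,-0.5],[0,0,0,0,0,0,-1],[0,0,0,0,0,0,-1],[0,0,0,0,0,0,-1]], squeeze=40)

```text
time_s: 3.7
ee_pos: [0.5034, 0.3241, 0.0107]
eef_rot: [3.142, -0.0, 0.29]
force: [0.4, -1.7, 1.5]
grip_width: 0.02
grip_force: 0.7
```

Emit:
jog_arm(motion=[[0,0,0,0,0,0,-1],[0,0,0,0,0,0,-1],[0,0,0,0,0,0,-1],[0,0,0,0,0,0,-1],[0,0,0,0,0,0,-1]])

```text
time_s: 4.2
ee_pos: [0.5035, 0.324, 0.0107]
eef_rot: [3.142, -0.0, 0.29]
force: [0.3, -1.9, 5.8]
grip_width: 0.0176
grip_force: 39.9
```

Emit:
jog_arm(motion=[[0,0,-0.005,0,0,0,-1],[0,0,-0.04,0,0,0,-1],[0,0,-0.05,0,0,0,-1],[0,0,-0.05,0,0,0,-1],[0,0,-0.045,0,0,0,-1]])

```text
time_s: 4.7
ee_pos: [0.503, 0.3242, 0.203]
eef_rot: [-3.141, -0.001, 0.29]
force: [0.3, 0.3, -1.7]
grip_width: 0.0174
grip_force: 39.9
```

Emit:
jog_arm(motion=[[0,0,0,0,0,0.138,-1],[0,0,0,0,0,0.138,-1],[0.008,0.05,0,0,0,0,-1],[0.008,0.05,0,0,0,0,-1],[0.008,0.05,0,0,0,0,-1]])

```text
time_s: 5.2
ee_pos: [0.5287, 0.175, 0.2003]
eef_rot: [-3.141, 0.0, 0.015]
force: [0.6, -0.2, -2.0]
grip_width: 0.018
grip_force: 39.9
```

Emit:
jog_arm(motion=[[0,0,0,0,0,0,-1],[0,0,0,0,0,0,-1]])

```text
time_s: 5.4
ee_pos: [0.5291, 0.1756, 0.2005]
eef_rot: [-3.141, 0.0, 0.012]
force: [-0.7, 0.5, -1.8]
grip_width: 0.0175
grip_force: 39.9
```

```bash
python3 - <<'E'
from h import *
im,m=grab('wrist','w3.png'); o=ctrl.get_obs();print(o['ee_pos'],o['eef_rot'],o['force'],o['moment'])
np.savez('pics/w3m.npz',**{k:np.array(v) for k,v in m.items()})
cv2.imwrite('pics/w3b.png',cv2.resize(im,(800,600),interpolation=cv2.INTER_CUBIC)[:,:,::-1])
E
```

```text
[0.52894678 0.17662987 0.20045092] [-3.14127471e+00  2.23597404e-04  1.34426182e-02] [-0.0872075  -1.00072129 -1.7487354 ] [0.00932581 0.02171318 0.06014893]
```

View pics/w3b.png

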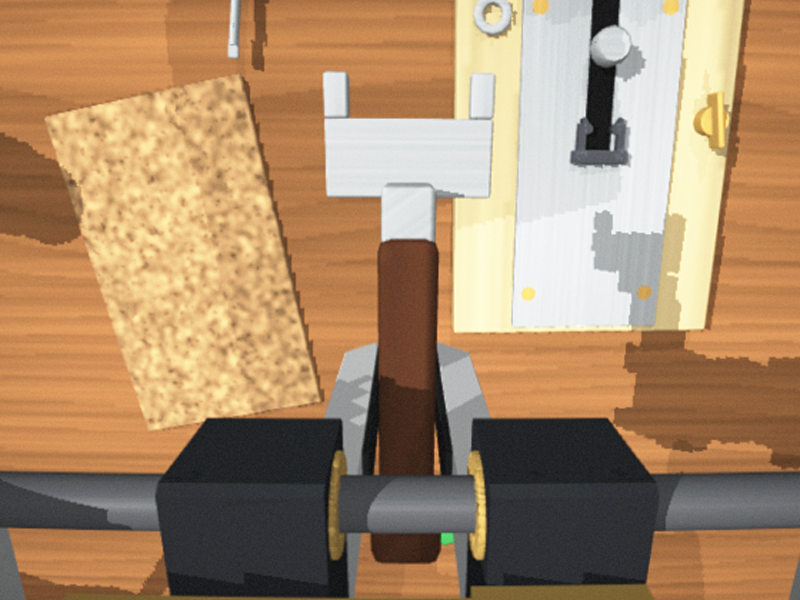

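The fork is held straight, with its push face at about (409,118), on an 800 scale. The clip's back bar spans (571-628, 150-163), its mouth is up, and the pin head is at (612,45). The washer is at (492,15) and the wing nut at (713,120).

```bash
python3 - <<'E'
from h import *
m=dict(np.load('pics/w3m.npz')); m['k1']=float(m['k1']); im=np.load('pics/w3.png.npy');s=560/800
P=lambda u,v,z:onz(m,u*s,v*s,z).round(4)
print('cam',ray(m,1,1)[0])
print('bar back L,R',P(571,163,.029),P(628,163,.029),'front',P(571,151,.029),P(628,151,.029),'prongtips',P(587,119,.029),P(617,119,.029))
print('pinhead',P(613,44,.044),'edges',P(591,44,.044),P(635,44,.044),P(612,26,.044))
print('plate corners near',P(512,325,.024),P(655,325,.024),' plate edges far',P(521,5,.024),P(683,40,.024))
print('seat near',P(453,331,.018),P(708,329,.018),'slot',P(588,140,.024),P(611,140,.024),P(592,2,.024),P(621,2,.024))
z=.2008
print('fork face',P(326,118,z),P(492,118,z),'tines in',P(348,117,z),P(470,117,z),'tip',P(336,72,z),P(482,73,z),'headback',P(327,196,z),P(491,197,z),'grip top',P(408,245,z+.027),P(408,380,z+.027))
g=cv2.cvtColor(im,cv2.COLOR_RGB2GRAY)
b=((g<125)&(g>35)).astype(np.uint8);b[:80]=0;b[120:]=0;b[:,:395]=0;b[:,445:]=0
for r in range(80,120,2): 
  print(r,''.join('%4d'%x for x in g[r,395:445:2]))
E
```

```text
cam [0.60124611 0.17628793 0.37982741]
bar back L,R [0.5983 0.0714 0.029 ] [0.599  0.0347 0.029 ] front [0.6057 0.072  0.029 ] [0.6064 0.0355 0.029 ] prongtips [0.6253 0.0636 0.029 ] [0.6257 0.0446 0.029 ]
pinhead [0.6665 0.0568 0.044 ] edges [0.6662 0.0697 0.044 ] [0.6669 0.0438 0.044 ] [0.6762 0.0583 0.044 ]
plate corners near [0.4884 0.1014 0.024 ] [0.4895 0.001  0.024 ]  plate edges far [0.6912 0.1079 0.024 ] [0.674  0.0061 0.024 ]
seat near [0.4815 0.1416 0.018 ] [ 0.4851 -0.041   0.018 ] slot [0.6128 0.0602 0.024 ] [0.6131 0.0453 0.024 ] [0.6939 0.0648 0.024 ] [0.6944 0.047  0.024 ]
fork face [0.6125 0.2019 0.2008] [0.6132 0.1492 0.2008] tines in [0.6129 0.1949 0.2008] [0.6134 0.1562 0.2008] tip [0.6264 0.1985 0.2008] [0.6267 0.1529 0.2008] headback [0.588  0.2021 0.2008] [0.5884 0.1482 0.2008] grip top [0.5765 0.1754 0.2278] [0.5351 0.1749 0.2278]
80  221 221 223 225 217 227 225 221  20  29  24  24  21  33  24  30  38 199 219 219 231 234 235 233 236
82  225 222 221 225 218 229 185 125  28  30  30  31  29  27  32  24  40 219 217 148 177 237 236 233 238
84  220 223 225 226 219 2
[... 1156 characters left out ...]
14 102  98  99 101 100  98  99  98 102 100  95  98 118 101 182 242 243
108  223 228 156  92 105 100 103 105  99  94  95  97  96  96  97  95  92 100 110 105  96 105 131 201 242
110  224 227 147  97  97 104  98  94  97  97  92  96  94  94  96  96  94  95 107 110 115  98 136 180 241
112  224 229 130  95  96  96  96  92  93  92  89  91  97  95  96  94  94  90  98  92  97 104 133 218 242
114  225 229 173 130  94  96  84  79  74  79  77  83  83  83  79  80  84  81  84  92  90 107 162 215 240
116  227 228 217 209 208 137 136 134 202 206 198 133 137 137 194 201 189 134 133 215 223 228 216 217 241
118  225 227 216 211 218 217 214 203 209 217 214 215 214 199 209 218 209 211 215 219 238 238 240 243 240
```

Emit:
jog_arm(motion=[[0,0,0,0,0,-0.0116,-1],[-0.0157,0.0408,0,0,0,0,-1],[-0.0157,0.0408,0,0,0,0,-1],[-0.0157,0.0408,0,0,0,0,-1],[0,0,0,0,0,0,-1]])

```text
time_s: 5.95
ee_pos: [0.484, 0.0506, 0.2006]
eef_rot: [3.141, 0.0, 0.024]
force: [0.3, 0.4, -1.1]
grip_width: 0.0179
grip_force: 39.9
```

Emit:
jog_arm(motion=[[0,0,0.045,0,0,0,-1],[0,0,0.045,0,0,0,-1],[0,0,0.035,0,0,0,-1],[0,0,0.025,0,0,0,-1],[0,0,0.008,0,0,0,-1]])

```text
time_s: 6.45
ee_pos: [0.4839, 0.054, 0.0401]
eef_rot: [-3.141, 0.004, 0.027]
force: [0.7, -0.5, -1.4]
grip_width: 0.0177
grip_force: 39.9
```

Emit:
jog_arm(motion=[[0,0,0.003,0,0,0,-1],[0,0,0.002,0,0,0,-1],[0,0,0.001,0,0,0,-1],[0,0,0,0,0,0,-1],[0,0,0,0,0,0,-1]])

```text
time_s: 6.95
ee_pos: [0.4854, 0.0528, 0.0371]
eef_rot: [-3.142, -0.001, 0.025]
force: [-0.2, -0.3, -1.6]
grip_width: 0.0177
grip_force: 39.9
```

```bash
python3 - <<'E'
from h import *
im,m=grab('wrist','w4.png'); o=ctrl.get_obs();print(o['ee_pos'],o['eef_rot'],o['force'],o['moment'])
np.savez('pics/w4m.npz',**{k:np.array(v) for k,v in m.items()})
cv2.imwrite('pics/w4b.png',cv2.resize(im,(800,600),interpolation=cv2.INTER_CUBIC)[:,:,::-1])
E
```

```text
[0.48535871 0.05277603 0.03696868] [ 3.14158286e+00 -9.23340387e-04  2.53007207e-02] [ 0.2950884  -0.02389041 -1.41649959] [ 0.07372752 -0.01802218 -0.03902762]
```

View pics/w4b.png

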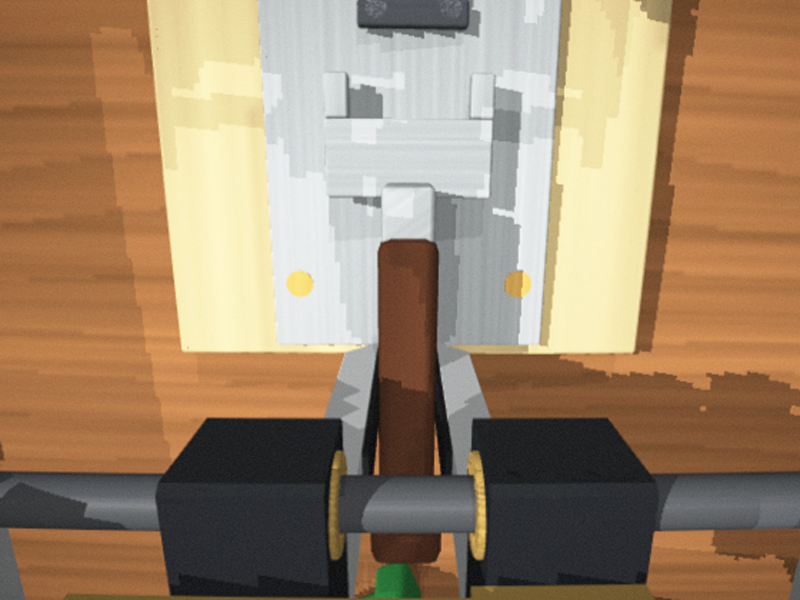

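The fork is over the plate. Its face is at v=118 and spans u 326-492 (mid 409). The clip's bar back is at v≈28, u 357-470 (mid 413), and the plate's midline is at u≈410. So the fork is square to the plate and the clip lies about 1 mm to the right.

```bash
python3 - <<'E'
from h import *
m=dict(np.load('pics/w4m.npz')); m['k1']=float(m['k1']); im=np.load('pics/w4.png.npy');s=560/800
P=lambda u,v,z:onz(m,u*s,v*s,z).round(4)
g=cv2.cvtColor(im,cv2.COLOR_RGB2GRAY)
for r in (8,12,16): 
  c=np.where(g[r,240:340]<110)[0]+240;print(r,c.min()/s,c.max()/s)
for c in (255,270,290,305,320): print(c,g[14:24,c])
print('bar',P(358,27,.029),P(469,27,.029));z=.037-.0067+.007
print('face',P(326,118,z),P(492,118,z),'tips',P(336,72,z))
print('plate',P(260,0,.024),P(278,345,.024),P(560,0,.024),P(543,345,.024))
E
```

```text
8 358.5714285714286 468.5714285714286
12 358.5714285714286 468.5714285714286
16 358.5714285714286 468.5714285714286
255 [ 84  79  71  57  44  90 164 193 192 193]
270 [ 86  85  72  59  41  52  94 113 113 111]
290 [ 88  84  77  65  43  33  79 111 111 115]
305 [ 86  85  80  69  55  42  75 106 115 122]
320 [ 85  83  80  72  53  44  55  97 121 170]
bar [0.5973 0.071  0.029 ] [0.5983 0.0353 0.029 ]
face [0.5685 0.0802 0.0373] [0.5699 0.0274 0.0373] tips [0.5823 0.077  0.0373]
plate [0.606  0.1036 0.024 ] [0.4868 0.1011 0.024 ] [0.6087 0.0054 0.024 ] [0.4894 0.0007 0.024 ]
```

Emit:
jog_arm(motion=[[0,0.001,0.002,0,0,0,-1],[0,0,0.001,0,0,0,-1],[0,0,0.001,0,0,0,-1],[0,0,0,0,0,0,-1],[0,0,0,0,0,0,-1]])

```text
time_s: 7.5
ee_pos: [0.4851, 0.0518, 0.0324]
eef_rot: [-3.142, 0.0, 0.025]
force: [0.3, -0.1, -2.2]
grip_width: 0.0177
grip_force: 39.9
```

Emit:
jog_arm(motion=[[0,0,0.0008,0,0,0,-1],[0,0,0,0,0,0,-1],[0,0,0.0005,0,0,0,-1],[0,0,0,0,0,0,-1]])

```text
time_s: 7.9
ee_pos: [0.4851, 0.0518, 0.0311]
eef_rot: [3.142, 0.0, 0.025]
force: [-0.4, -0.9, -0.2]
grip_width: 0.0176
grip_force: 39.9
```

Emit:
jog_arm(motion=[[0,0,0.0005,0,0,0,-1],[0,0,0,0,0,0,-1]])

```text
time_s: 8.1
ee_pos: [0.4851, 0.0518, 0.0307]
eef_rot: [3.142, -0.0, 0.025]
force: [-0.4, -0.8, -0.3]
grip_width: 0.0174
grip_force: 39.9
```

Emit:
jog_arm(motion=[[0,0,-0.0004,0,0,0,-1],[0.006,0,0,0,0,0,-1],[0.006,0,0,0,0,0,-1],[0.006,0,0,0,0,0,-1],[0.005,0,0,0,0,0,-1]])

```text
time_s: 8.6
ee_pos: [0.5088, 0.0524, 0.031]
eef_rot: [-3.142, -0.0, 0.025]
force: [-0.6, 0.4, -1.7]
grip_width: 0.0176
grip_force: 39.9
```

Emit:
jog_arm(motion=[[0.002,0,0,0,0,0,-1],[0.002,0,0,0,0,0,-1],[0.002,0,0,0,0,0,-1],[0.002,0,0,0,0,0,-1],[0.002,0,0,0,0,0,-1]])

```text
time_s: 9.1
ee_pos: [0.5182, 0.0526, 0.0311]
eef_rot: [-3.142, -0.0, 0.025]
force: [-0.3, 0.5, -1.6]
grip_width: 0.0176
grip_force: 39.9
```

```bash
cat > see.py <<'E'
import sys
from h import *
im,m=grab('wrist',sys.argv[1]+'.png'); o=ctrl.get_obs();print(o['ee_pos'],o['force'])
cv2.imwrite('pics/'+sys.argv[1]+'b.png',cv2.resize(im[0:160,180:400],None,fx=3.6,fy=3.6,interpolation=cv2.INTER_CUBIC)[:,:,::-1])
g=cv2.cvtColor(im,cv2.COLOR_RGB2GRAY)
for r in (68,72,76):
  c=np.where(g[r,246:328]<110)[0]+246;print(r,(c.min(),c.max()) if len(c) else None)
for c in (268,280,290,304): print(c,g[50:90,c])
E
python3 see.py w5
```

```text
[0.51845729 0.05261666 0.03110327] [-0.09021084  0.64676181 -1.43377758]
68 (np.int64(247), np.int64(326))
72 (np.int64(247), np.int64(326))
76 (np.int64(247), np.int64(326))
268 [ 21  20  12  16  21  21  23  15  22  23  22  18  21  23  68  85  87  85
  86  82  84  84  88  86  87  82  85  84  82  79  83  67  85 197 209 208
 206 203 208 203]
280 [ 28  27  32  25  26  29  30  28  30  28  29  31  24  29  71  88  85  81
  80  80  84  84  85  80  87  85  80  77  85  83  78  66  75 196 209 209
 208 208 206 202]
290 [ 29  29  34  25  32  29  28  32  30  32  28  27  31  34  69  87  84  85
  81  81  87  84  83  82  84  82  73  82  81  77  77  62  76 192 207 206
 207 207 205 202]
304 [188 190 188 188 189 188 196 200 202 203 203 201 204 203 150  89  86  84
  82  83  86  81  85  84  84  83  81  79  82  84  84  69  69 142 200 209
 206 207 205 203]
```

View pics/w5b.png

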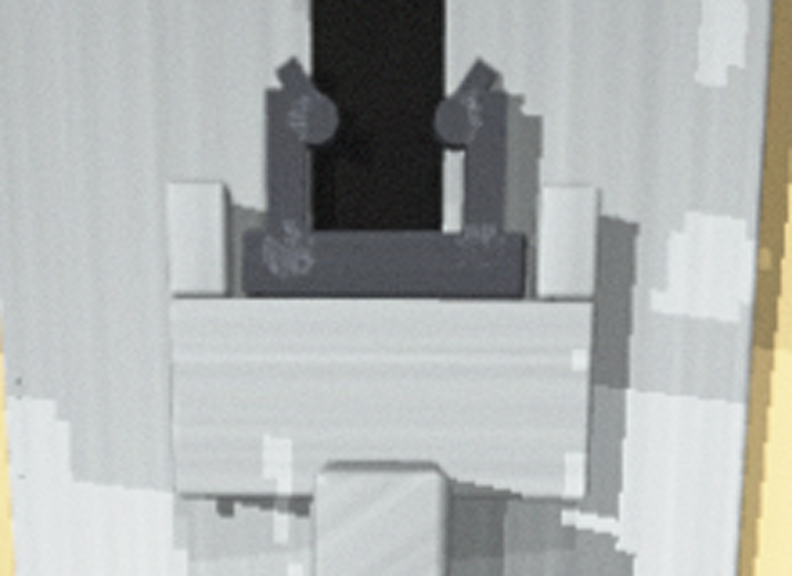

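The clip sits square on the face, caged between the tines. Its mouth is centred at u=386, against the slot's centre at u=378, which is about 1 mm. I'll push on towards the pin.

Emit:
jog_arm(motion=[[0.005,-0.0003,0,0,0,0,-1],[0.005,-0.0002,0,0,0,0,-1],[0.005,0,0,0,0,0,-1],[0.005,0,0,0,0,0,-1],[0.004,0,0,0,0,0,-1]])

```text
time_s: 9.65
ee_pos: [0.5426, 0.0537, 0.031]
eef_rot: [-3.142, -0.0, 0.025]
force: [-0.4, -0.1, -1.7]
grip_width: 0.0179
grip_force: 39.9
```

Emit:
jog_arm(motion=[[0.002,0,0,0,0,0,-1],[0.002,0,0,0,0,0,-1],[0.001,0,0,0,0,0,-1],[0.001,0,0,0,0,0,-1]])

```text
time_s: 10.05
ee_pos: [0.5481, 0.0539, 0.031]
eef_rot: [3.142, 0.0, 0.025]
force: [-0.2, -0.3, -1.9]
grip_width: 0.0175
grip_force: 39.9
```

```bash
python3 see.py w6|head -1
```

```text
[0.54821572 0.05389169 0.03109483] [-0.60553457 -0.08635873 -1.20899648]
```

View pics/w6b.png

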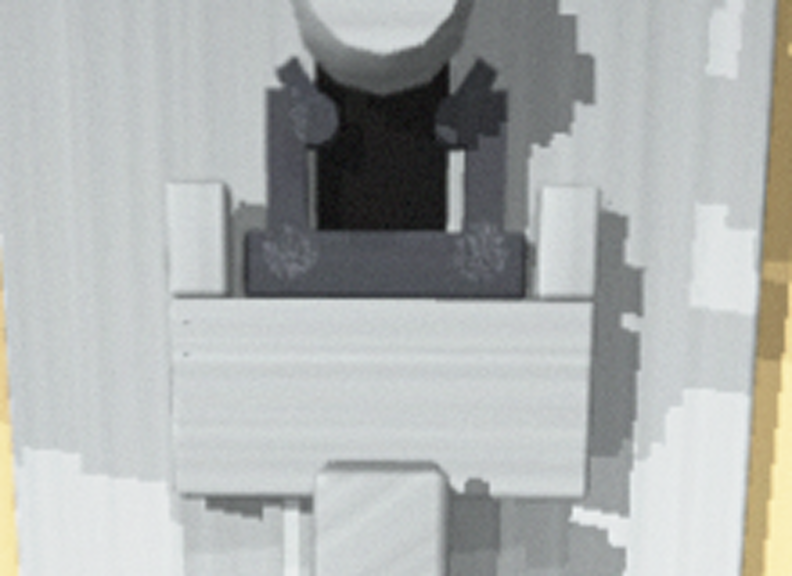

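The pin head is at u≈384 and in line with the clip's mouth at 386. I'll keep pushing by feel.

Emit:
jog_arm(motion=[[0.0015,0,0,0,0,0,-1],[0.0015,0,0,0,0,0,-1],[0.0015,0,0,0,0,0,-1],[0.0015,0,0,0,0,0,-1]])

```text
time_s: 10.5
ee_pos: [0.5542, 0.054, 0.0311]
eef_rot: [3.142, -0.0, 0.025]
force: [-0.8, -0.5, -2.0]
grip_width: 0.018
grip_force: 39.9
```

Emit:
jog_arm(motion=[[0.001,0,0,0,0,0,-1],[0.001,0,0,0,0,0,-1],[0.001,0,0,0,0,0,-1],[0.001,0,0,0,0,0,-1]])

```text
time_s: 10.9
ee_pos: [0.558, 0.0542, 0.031]
eef_rot: [-3.142, 0.0, 0.025]
force: [-1.0, 0.3, -0.9]
grip_width: 0.0177
grip_force: 39.9
```

Emit:
jog_arm(motion=[[0.001,0,0,0,0,0,-1],[0.001,0,0,0,0,0,-1],[0.001,0,0,0,0,0,-1]])

```text
time_s: 11.2
ee_pos: [0.5611, 0.0542, 0.031]
eef_rot: [-3.142, 0.0, 0.025]
force: [-1.3, 0.9, -1.6]
grip_width: 0.0172
grip_force: 39.9
```

Emit:
jog_arm(motion=[[0.001,0,0,0,0,0,-1],[0.001,0,0,0,0,0,-1],[0.001,0,0,0,0,0,-1]])

```text
time_s: 11.5
ee_pos: [0.5641, 0.0543, 0.0311]
eef_rot: [-3.142, 0.0, 0.025]
force: [-2.1, 0.7, -1.4]
grip_width: 0.0174
grip_force: 39.9
```

Emit:
jog_arm(motion=[[0.001,0,0,0,0,0,-1],[0.001,0,0,0,0,0,-1],[0.001,0,0,0,0,0,-1]])

```text
time_s: 11.8
ee_pos: [0.5672, 0.0544, 0.0311]
eef_rot: [-3.142, -0.0, 0.025]
force: [-0.6, 0.5, -2.5]
grip_width: 0.0181
grip_force: 39.9
```

Emit:
jog_arm(motion=[[0.001,0,0,0,0,0,-1],[0.001,0,0,0,0,0,-1],[0.001,0,0,0,0,0,-1]])

```text
time_s: 12.1
ee_pos: [0.5701, 0.0544, 0.031]
eef_rot: [-3.142, 0.0, 0.025]
force: [-1.1, 0.2, -1.5]
grip_width: 0.0175
grip_force: 39.9
```

Emit:
jog_arm(motion=[[0.001,0,0,0,0,0,-1],[0.001,0,0,0,0,0,-1]])

```text
time_s: 12.3
ee_pos: [0.5722, 0.0545, 0.0311]
eef_rot: [-3.142, -0.0, 0.025]
force: [-1.5, 0.2, -1.9]
grip_width: 0.0182
grip_force: 39.9
```

Emit:
jog_arm(motion=[[0.001,0,0,0,0,0,-1],[0.001,0,0,0,0,0,-1],[0.001,0,0,0,0,0,-1]])

```text
time_s: 12.6
ee_pos: [0.5751, 0.0546, 0.0311]
eef_rot: [3.142, -0.0, 0.025]
force: [-1.9, 0.0, -1.4]
grip_width: 0.0175
grip_force: 39.9
```

Emit:
jog_arm(motion=[[0.001,0,0,0,0,0,-1],[0.001,0,0,0,0,0,-1],[0.001,0,0,0,0,0,-1]])

```text
time_s: 12.9
ee_pos: [0.5781, 0.0546, 0.031]
eef_rot: [3.142, 0.0, 0.025]
force: [-1.4, 0.6, -1.6]
grip_width: 0.0177
grip_force: 39.9
```

Emit:
jog_arm(motion=[[0.001,0,0,0,0,0,-1],[0.001,0,0,0,0,0,-1]])

```text
time_s: 13.1
ee_pos: [0.5802, 0.0547, 0.0311]
eef_rot: [-3.142, -0.0, 0.025]
force: [-1.0, 1.3, -1.8]
grip_width: 0.0178
grip_force: 39.9
```

Emit:
jog_arm(motion=[[0.001,0,0,0,0,0,-1],[0.001,0,0,0,0,0,-1]])

```text
time_s: 13.3
ee_pos: [0.5822, 0.0547, 0.031]
eef_rot: [-3.142, 0.0, 0.025]
force: [-0.6, 0.9, -2.2]
grip_width: 0.0177
grip_force: 39.9
```

Emit:
jog_arm(motion=[[0.001,0,0,0,0,0,-1],[0.001,0,0,0,0,0,-1]])

```text
time_s: 13.5
ee_pos: [0.5838, 0.0548, 0.031]
eef_rot: [-3.142, 0.001, 0.025]
force: [-5.5, -0.2, -0.3]
grip_width: 0.0176
grip_force: 39.9
```

Emit:
jog_arm(motion=[[0.001,0,0,0,0,0,-1],[0.001,0,0,0,0,0,-1]])

```text
time_s: 13.7
ee_pos: [0.5854, 0.0549, 0.0309]
eef_rot: [-3.142, 0.002, 0.025]
force: [-7.7, 0.3, 1.7]
grip_width: 0.0177
grip_force: 39.9
```

Emit:
jog_arm(motion=[[0.001,0,0,0,0,0,-1],[0.001,0,0,0,0,0,-1]])

```text
time_s: 13.9
ee_pos: [0.5878, 0.0549, 0.031]
eef_rot: [-3.142, 0.001, 0.025]
force: [-3.3, -0.1, -1.7]
grip_width: 0.0177
grip_force: 39.9
```

Emit:
jog_arm(motion=[[0.001,0,0,0,0,0,-1],[0.001,0,0,0,0,0,-1]])

```text
time_s: 14.1
ee_pos: [0.5905, 0.0549, 0.0312]
eef_rot: [3.142, -0.001, 0.025]
force: [0.2, 0.5, -1.7]
grip_width: 0.0177
grip_force: 39.9
```

The force rose to about 8 N and then fell to zero, so the clip probably jumped home. I'll measure the gap numerically.

```bash
cat see.py >/dev/null; python3 see.py w7|tail -n +1 | head -30
```

```text
[0.590626   0.05488167 0.03122151] [-0.34561107 -0.81744505 -1.19213701]
68 (np.int64(246), np.int64(325))
72 (np.int64(246), np.int64(325))
76 (np.int64(249), np.int64(323))
268 [138 130 122 101  62  47  65  82  83  82  77  78  84  84  77  80  77  76
  80  79  78  77  81  70  51  46  47  58  84  90  89  91  95 185 198 200
 198 200 198 198]
280 [219 218 209 172 125 115 110 103 100  90  88  67  49  69  83  79  82  79
  78  77  83  80  74  71  56  40  23  18  22  21  27  21  54 178 201 201
 201 199 195 195]
290 [218 220 219 182 113  94  97  91  84  85  86  73  58  45  49  69  79  85
  75  77  79  79  80  69  66  37  19  19  28  28  26  19  53 170 197 201
 199 199 196 194]
304 [ 83  87  87  88  78  71  62  48  47  47  44  46  48  49  42  47  44  45
  43  49  46  45  47  67  61  51  78  93  89  88  97 145 157 188 213 212
 210 212 209 204]
```

Emit:
jog_arm(motion=[[0.001,0,0,0,0,0,-1],[0.001,0,0,0,0,0,-1],[0,0,0,0,0,0,-1]])

```text
time_s: 14.45
ee_pos: [0.5922, 0.055, 0.0311]
eef_rot: [3.142, -0.0, 0.025]
force: [-0.4, -1.4, -1.2]
grip_width: 0.018
grip_force: 39.9
```

Emit:
jog_arm(motion=[[0.0005,0,0,0,0,0,-1],[0,0,0,0,0,0,-1]])

```text
time_s: 14.65
ee_pos: [0.5926, 0.055, 0.0311]
eef_rot: [3.142, -0.0, 0.025]
force: [0.4, 0.7, -2.9]
grip_width: 0.0173
grip_force: 39.9
```

Emit:
jog_arm(motion=[[0.0005,0,0,0,0,0,-1],[0,0,0,0,0,0,-1]])

```text
time_s: 14.85
ee_pos: [0.5931, 0.055, 0.0311]
eef_rot: [-3.142, -0.0, 0.025]
force: [-0.2, -0.4, -1.6]
grip_width: 0.0177
grip_force: 39.9
```

Emit:
jog_arm(motion=[[0.0005,0,0,0,0,0,-1],[0,0,0,0,0,0,-1]])

```text
time_s: 15.05
ee_pos: [0.5936, 0.0551, 0.031]
eef_rot: [3.142, 0.0, 0.025]
force: [-0.7, -0.3, -2.5]
grip_width: 0.0178
grip_force: 39.9
```

Emit:
jog_arm(motion=[[0.0005,0,0,0,0,0,-1],[0,0,0,0,0,0,-1]])

```text
time_s: 15.25
ee_pos: [0.594, 0.0551, 0.031]
eef_rot: [-3.142, 0.0, 0.025]
force: [-1.4, 0.4, -0.9]
grip_width: 0.0177
grip_force: 39.9
```

Emit:
jog_arm(motion=[[0.0005,0,0,0,0,0,-1],[0,0,0,0,0,0,-1]])

```text
time_s: 15.45
ee_pos: [0.5941, 0.0551, 0.0309]
eef_rot: [3.142, 0.001, 0.025]
force: [-4.7, 0.2, 1.0]
grip_width: 0.0177
grip_force: 39.9
```

```bash
python3 see.py w8|tail -n 13
```

```text
76 (np.int64(247), np.int64(325))
268 [212 210 206 187 172 159 163 157 147 140 131 120  91  57  64  78  84  82
  79  79  81  85  81  84  78  78  77  79  83  75  74  67  75 182 201 198
 200 199 202 196]
280 [212 212 209 207 208 204 207 211 217 217 217 209 169 133 115 109 107 101
  88  80  64  52  72  77  76  83  75  78  74  80  71  66  71 181 198 195
 200 197 198 195]
290 [215 211 208 209 208 209 210 212 215 216 220 219 192 135  97  97  87  86
  89  85  75  51  46  51  74  76  79  80  79  81  78  66  75 176 195 201
 201 204 198 194]
304 [216 211 206 180 119  91  94  96  89  88  88  86  73  58  49  47  46  46
  46  45  46  44  48  51  46  50  47  51  46  47  50  60  65 136 190 200
 202 197 207 206]
```

View pics/w8b.png

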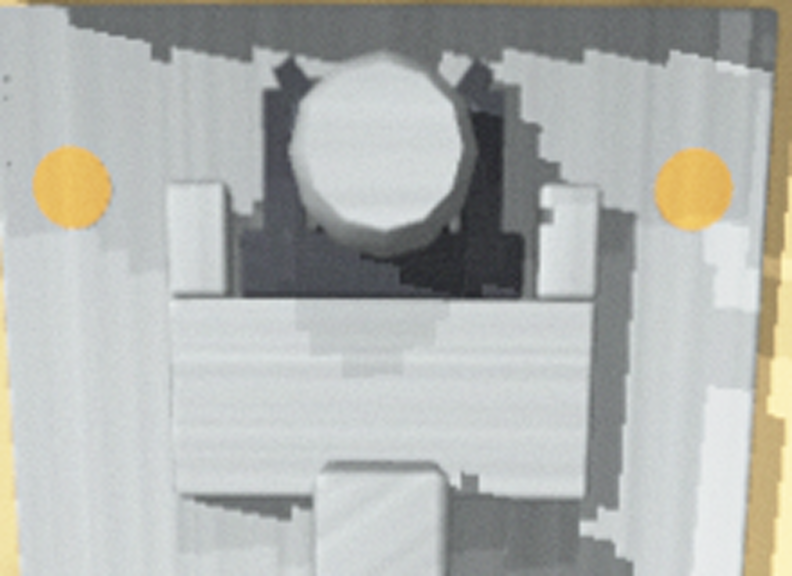

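The clip's prongs embrace the pin, with the pin head at (382,150) and the bar tight against both the face (v=297) and the pin. A hard stop is felt at 4.7 N, 11 mm after first resistance, so it is home. I'll back off and return the fork.

Emit:
jog_arm(motion=[[-0.003,0,0,0,0,0,-1],[-0.01,0,0,0,0,0,-1],[-0.018,0,0,0,0,0,-1],[-0.019,0,0,0,0,0,-1],[0,0,-0.03,0,0,0,-1]])

```text
time_s: 16.0
ee_pos: [0.541, 0.0538, 0.0582]
eef_rot: [3.142, 0.007, 0.025]
force: [0.9, -1.4, -1.9]
grip_width: 0.0175
grip_force: 39.9
```

Emit:
jog_arm(motion=[[0,0,-0.04,0,0,0,-1],[0,0,-0.04,0,0,0,-1],[0,0,-0.02,0,0,0,-1],[0,0,0,0,0,-0.1325,-1],[0,0,0,0,0,-0.1325,-1]])

```text
time_s: 16.5
ee_pos: [0.5449, 0.0538, 0.162]
eef_rot: [3.141, -0.002, 0.296]
force: [0.1, 0.5, -2.5]
grip_width: 0.0179
grip_force: 39.9
```

Emit:
jog_arm(motion=[[0.008,-0.045,0,0,0,0,-1],[0.008,-0.045,0,0,0,0,-1],[0.008,-0.045,0,0,0,0,-1],[0.007,-0.045,0,0,0,0,-1],[0.007,-0.045,0,0,0,0,-1]])

```text
time_s: 17.0
ee_pos: [0.5161, 0.2821, 0.1612]
eef_rot: [-3.141, -0.001, 0.29]
force: [0.4, 0.0, -0.9]
grip_width: 0.0178
grip_force: 39.9
```

Emit:
jog_arm(motion=[[0,-0.045,0,0,0,0,-1],[0,0,0,0,0,0,-1],[0,0,0,0,0,0,-1]])

```text
time_s: 17.3
ee_pos: [0.5034, 0.3239, 0.1609]
eef_rot: [3.141, -0.0, 0.292]
force: [-0.5, -0.8, -1.3]
grip_width: 0.018
grip_force: 39.9
```

Emit:
jog_arm(motion=[[0,0,0.045,0,0,0,-1],[0,0,0.045,0,0,0,-1],[0,0,0.035,0,0,0,-1],[0,0,0.015,0,0,0,-1],[0,0,0.005,0,0,0,-1]])

```text
time_s: 17.8
ee_pos: [0.5038, 0.3223, 0.0152]
eef_rot: [3.141, 0.001, 0.289]
force: [0.1, -0.5, -0.7]
grip_width: 0.0177
grip_force: 39.9
```

Emit:
jog_arm(motion=[[0,0,0.003,0,0,0,-1],[0,0,0.001,0,0,0,-1],[0,0,0,0,0,0,-1],[0,0,0,0,0,0,-1]])

```text
time_s: 18.2
ee_pos: [0.5041, 0.3236, 0.013]
eef_rot: [-3.141, -0.001, 0.291]
force: [1.4, 0.3, -1.3]
grip_width: 0.0176
grip_force: 39.9
```

Emit:
jog_arm(motion=[[0,0,0.001,0,0,0,-1],[0,0,0.0008,0,0,0,-1],[0,0,0,0,0,0,-1],[0,0,0,0,0,0,-1]])

```text
time_s: 18.6
ee_pos: [0.5038, 0.3235, 0.0107]
eef_rot: [-3.141, -0.001, 0.29]
force: [-1.9, -0.9, 4.5]
grip_width: 0.0175
grip_force: 39.9
```

Emit:
jog_arm(motion=[[0,0,0.0005,0,0,0,-1],[0,0,0,0,0,0,-1]])

```text
time_s: 18.8
ee_pos: [0.5038, 0.3235, 0.0107]
eef_rot: [-3.141, -0.001, 0.29]
force: [-5.2, -2.7, 11.6]
grip_width: 0.0175
grip_force: 39.9
```

Down. I'll ease off a little, let go and rise.

Emit:
jog_arm(motion=[[0,0,-0.0007,0,0,0,-1],[0,0,0,0,0,0,-0.4],[0,0,0,0,0,0,0],[0,0,0,0,0,0,0.2],[0,0,0,0,0,0,0.2]])

```text
time_s: 19.3
ee_pos: [0.5037, 0.3234, 0.0103]
eef_rot: [3.142, 0.0, 0.29]
force: [0.8, 0.8, -0.5]
grip_width: 0.0463
grip_force: 0.0
```

Emit:
jog_arm(motion=[[0,0,0,0,0,0,0.3],[0,0,-0.015,0,0,0,0.3],[0,0,-0.04,0,0,0,0.3],[0,0,-0.05,0,0,0,0.3],[0,0,-0.05,0,0,0,0.3]])

```text
time_s: 19.8
ee_pos: [0.5033, 0.3232, 0.1683]
eef_rot: [-3.142, -0.0, 0.29]
force: [0.9, -0.5, 0.1]
grip_width: 0.0615
grip_force: 0.0
```

Emit:
jog_arm(motion=[[-0.03,0,-0.04,0,0,0,0.3],[-0.03,0,0,0,0,0,0.3],[0,0,0,0,0,0,0.3]])

```text
time_s: 20.1
ee_pos: [0.4444, 0.3059, 0.2081]
eef_rot: [-3.141, -0.003, 0.291]
force: [0.7, 0.1, -1.0]
grip_width: 0.0613
grip_force: 0.0
```

```bash
python3 - <<'E'
from h import *
im,m=grab('wrist','w9.png');o=ctrl.get_obs();print(o['ee_pos'],o['force'],o['grip_width'])
def meas(im,m):
    R,G,B=[im[...,i].astype(int) for i in range(3)]
    st=((abs(R-B)<25)&(R>150)).astype(np.uint8)
    for ct in cv2.findContours(st,0,1)[0]:
        if cv2.contourArea(ct)>250:
            (c,s,a)=cv2.minAreaRect(ct);p=onz(m,*c,.011)
            if abs(p[0]-.575)<.05 and abs(p[1]-.345)<.05: print('head',p.round(4),s,a)
    br=((R<130)&(R>G+15)&(R+G+B<240)).astype(np.uint8)
    for ct in cv2.findContours(br,0,1)[0]:
        if cv2.contourArea(ct)>400:
            c,s,a=cv2.minAreaRect(ct);p=onz(m,*c,.038)
            if p[1]>.2 and p[0]>.4: print('wood',p.round(4),s,a)
meas(im,m)
t,mt=grab('top','top1.png')
# compare seat area and whole scene with the start
d=cv2.absdiff(t,np.load('pics/top0.png.npy')).max(2); 
d=(d>45).astype(np.uint8)
for ct in cv2.findContours(d,0,1)[0]:
    if cv2.contourArea(ct)>6: print(cv2.boundingRect(ct))
print('pin px',[proj(mt,(x,.0565,.044)) for x in (.6665,.695)],'clip px',proj(mt,(.61,.053,.029)))
E
```

```text
[0.44549709 0.30613398 0.20738322] [-0.01386389  0.46586727 -0.15645193] 0.06126224435737978
head [0.5755 0.3438 0.011 ] (53.0, 58.0) 90.0
wood [0.4978 0.3214 0.038 ] (124.0, 24.0) 90.0
(473, 414, 82, 6)
(326, 405, 7, 8)
(308, 397, 12, 16)
(396, 381, 12, 7)
(270, 363, 13, 12)
(374, 359, 58, 61)
(260, 355, 10, 11)
(306, 354, 39, 56)
(383, 353, 5, 5)
(381, 345, 5, 6)
(408, 322, 152, 95)
(131, 317, 5, 3)
(152, 314, 28, 25)
(245, 304, 129, 65)
(166, 299, 13, 17)
(133, 284, 136, 136)
(164, 282, 11, 17)
(275, 262, 114, 58)
(320, 256, 19, 5)
(303, 253, 7, 8)
(302, 244, 9, 5)
(183, 196, 6, 18)
(101, 190, 87, 102)
(264, 162, 14, 12)
(272, 148, 7, 8)
(263, 137, 13, 15)
pin px [(np.float64(268.1120552433132), np.float64(148.77790014211462)), (np.float64(267.9821683059996), np.float64(139.2711133170248))] clip px (np.float64(269.8481156472406), np.float64(168.58225801903149))
```

```bash
python3 -c "
from station import ctrl
print(ctrl.hand_in())"
```

```text
the job is handed in; nothing more can be done
None
```

The clip snapped home round the pin (highest reading about 8 N, sampled between moves), the fork is back flat on the cork mat and released, and the job is handed in at about 20 s; no verdict was returned.

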